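Show the pass plate from its case

ROBOT

A 6-joint arm with a two-finger parallel gripper is mounted at the origin on the work surface. World frame = base frame: x ahead of the robot, y to its left, z up, the work surface at z = 0. Lengths are in m, angles in degrees, forces in N, time in s.
With the tool pointing down it reaches from about 0.275 to 0.75 m from the base axis. Payload 10.2 kg.
Tool frame: the origin (TCP) lies at the very end of the fingers, on their centre line; the grasp point (between the pads) lies 19 mm behind it; z points along the fingers, y is the line along which they close (so a half turn about z gives the same grasp; the last joint's range is limited). The gripper opens to 85 mm and grips with 20 to 120 N. Pads are 22 mm wide; open, the fingers measure 114 mm over their backs; the gripper's body (76 mm by 85 mm) begins 54 mm behind the grasp point. The pads swing forward as they close: fully open they stand 13 mm farther back than shut.
Start: joints at [64.206, 17.928, 85.812, -0, 76.261, -12.8], TCP at [0.118, 0.512, 0.231] pointing down, gripper open.
Joint ranges: [-168.41, 168.41], [-55.51, 124.54], [10.69, 146.95], [-70.63, 250.63], [1, 178], [-165.06, 165.06]. Speed limits (degrees/s): [136.94, 136.94, 172.46, 180, 180, 180].

INTERFACE

Orientations are given as [roll, pitch, yaw] about the fixed x, y, z axes, in that order (R = Rz(yaw) Ry(pitch) Rx(roll)).
In Python, from plant import manip gives the robot as it stands.
- The arm moves only by the tool send_rows, never from a script. Its argument "rows" is one flat list of numbers, 4 for each row, row after row: the shift along the tool's x, y, z in mm, then the turn about the tool's z in rad. A call has 1 to 5 rows; each row is the pose to reach, as a shift and turn from the pose commanded when the call began, along the tool's axes at that moment; what a row does not reach only later rows make up. A row lasts 1/8 s, in which the tool goes at most 62.5 mm and 10.7 degrees, less where a joint would pass 70% of its speed; a pose out of reach is approached as far as the arm can. A call with a gripper value outside its range is refused whole. "claw" is the opening, from 0 (shut) to 1 (fully open), set as the call begins (left out, the last holds). The fingers move at their own pace and stop on an object; "grip_force" is the grip in N (left out, the last holds). Time passes only in rows, so rows that repeat a pose let the fingers close. It gives the time, the measured TCP pose, the force, the opening and the grip force at its end, in the units of the state.
- manip.sense(): the state, without advancing time (a new reading comes with each control period).
- manip.camera(name): name is "side" or "top"; returns (picture, depth): 384x512x3 uint8, red, green, blue; 384x512 float32, m along the optical axis (not along the pixel's ray), 0 where there is no reading.
- manip.get_calibration(name): a dict with "mtx" (3x3 intrinsics, pixels), "k1" (the pictures are not rectified: a ray, as slopes to the right and down, at radius r is drawn at 1 + k1 r^2 times it, then the intrinsics apply), "R" (3x3) and "t" (3): a world point X has camera coordinates R X + t. Camera axes: x right, y down, z forward; pixel columns grow to the right and rows downward; lengths in m; the calibration is good to about 2 mm. A picture is of the moment at which its call begins. get_calibration takes no time and is no camera call.
- manip.finish_job(): hands the job in; it is judged then, once.
Trained networks look in the newest picture that a camera, given by its name, has taken for a name from the list of things; names that differ only in an ending like _2 or _b are one class to them, and where a whole thing is asked for, a point or a joint stands for the part that bears it (a point fixed in the world has none). Each returns a list of dicts, best first, with "conf" (0 to 1); they miss things now and then, are a little off and sometimes report something else, mostly with a low value. They report only what shows in the picture. A call takes as long as a camera call.
- manip.look_for(query, camera): "pixel" ([column, row] in pixels, amid what is visible of it).
- manip.landmark_of(query, camera): "pixel" ([column, row] in pixels: a listed point, or the origin of a listed thing).
The state is a dict: "time_s": time; "joint_positions": joint angles; "dq": joint speeds; "joint_efforts": joint torques, N m; "tcp_pos": TCP position; "eef_rot": TCP orientation; "force": force on the tool from outside, world axes, zero at the start; "moment": the same for the moment, N m; "gripper_width": finger opening in m; "grip_force": force on a finger pad.
Only numpy, scipy, OpenCV 4.12 (cv2) and the standard library are available. Lean on these libraries where they do the work, as an engineer would, in place of code of your own. Each camera call takes 0.05 s, during which the arm holds its last target. There are 200 camera calls.

TASK

Lift the clear lid of the small grey case by its yellow tab until it rests open on its stop, then take the notched plate out of its stand. Tell from the notched corner which end is frosted and which face carries the orange label, and show the frosted end above the white square of the black reading mat, a hand's breadth or so clear of it, with the label face turned up (at least half-way from upright to level). Finish while still holding it there, still and clear of everything else; leave the phone, the tea glass and the mouse alone.

Things in the scene. Friction and masses are not known exactly. Their poses are not given: they have to be found in the camera images.
- case: grey open-topped case, 160 x 160 mm and 70 mm high, walls and floor 5 mm thick, fixed to the desk; origin at the centre of its underside, +z up, +x from its front to the hinge side. The stand with the plate is near its middle
- lid_hinge (a point): midpoint of the lid's hinge line, at the top of the case's far wall (80 mm along the case's +x from its centre); the hinge line runs along the case's y axis
- lid_tab (a point): centre of the yellow pull tab on the lid's front edge: 34 mm long, 30 mm wide (along the hinge line), 12 mm thick; this point is 19 mm out from the lid's edge and 179 mm from the hinge line. The lid is a clear panel with a black rim, 160 x 160 x 8 mm, about 0.15 kg, lying on the case when shut
- lid (a joint): lid angle, rad: 0 shut, 1.85 fully open on its stop (leaning 16 degrees beyond upright). The hinge is free: below upright (about 1.5) the lid falls shut, beyond it falls open onto the stop
- plate_mid (a point): centre of the clear plastic plate, 60 mm long, 40 mm high, 6 mm thick, about 30 g, standing upright on its long edge in the stand's slot, facing any way. This point is 20 mm above its lower edge, 43 mm above the desk. +x points along its length to the frosted end, +z to the edge that is up at the start, +y out of the face with the label
- plate_frost (a point): centre of the frosted end, 20 mm from plate_mid along its +x; same axes. The last 20 mm there are opaque white, a notch 10 x 10 mm is cut from the upper end corner, and an orange sticker 15 x 20 mm is on one face. With the label facing you and the notch up, the frosted end is at your left
- mat: black reading mat, 150 x 150 mm, 3 mm thick, fixed flat on the desk, with a white square of 60 mm at its middle; origin at the centre of its underside, +z up. It lies to the left or right of the case; a blue notebook 150 x 130 mm and 12 mm high lies on the other side
- phone: bystander: black phone lying flat, 150 x 72 x 9 mm; origin at the centre of its underside
- tea_glass: bystander: empty tea glass, 64 mm across, 85 mm high; origin at the centre of its underside
- mouse: bystander: white computer mouse, 105 x 60 x 30 mm; origin at the centre of its underside
- stand: black stand fixed in the case: 36 mm long (x), 24 mm wide, 30 mm high, on a round foot of radius 26 mm, 6 mm high. Its slot along x is 8 mm wide and 12 mm deep, so about 12 mm of the plate stick out at each end and its top 28 mm are free. Origin at the centre of its underside, on the case's floor

How it is judged (in metres and radians):
On the way, in this order (a step that is already met when the one before it is completed fails the run):
1. the lid rests open on its stop (value of joint lid above 1.75 rad), for 0.2 s.
2. the plate is lifted out of the case in the gripper (height (world z) of plate_mid above 0.1 m and contact force between plate and the fingers above 1 N), for 0.1 s.
At the end, for the whole second after the job is handed in: the lid is on its stop (above 1.75 rad); the plate is gripped, still (under 0.04 m/s) and off the mat, the centre of its frosted end within 35 mm horizontally of the mat's centre and 60 to 250 mm above the desk, its label face within 56 degrees of straight up (value of joint lid above 1.75 rad and contact force between plate and the fingers above 1 N and horizontal distance between plate_frost and mat below 0.035 m and height (world z) of plate_frost between 0.06 and 0.25 m and angle between plate_mid's own y axis and vertical below 0.98 rad and linear speed of plate below 0.04 m/s and contact force between plate and mat below 0.1 N); the arm keeps its last pose, push and grip.
It fails at once if the phone is moved (distance of phone from where it was at the start of the episode above 0.02 m).
It fails at once if the tea glass is moved (distance of tea_glass from where it was at the start of the episode above 0.02 m).
It fails at once if the mouse is moved (distance of mouse from where it was at the start of the episode above 0.02 m).
It also fails if it takes over 53 s, if anything falls off the work surface, if the arm or the gripper's body presses on something with over 40 N, if the wrist force passes 120 N, or if a joint passes its speed limit or range.

## Working session

There is one attempt and no reset: what is moved stays moved. The work goes in short steps, Python scripts to look and compute and a tool call to move; the robot and the scene stay as the last step left them, time stands still between calls to the robot, and variables do not carry over. Pictures are saved under pics/ and viewed, at most 10 in all, crops included, and the job is handed in when it is done.

Besides the shell and the picture viewer there is one more tool, called after "Emit:" as name(argument=value, ...) on one line, values as JSON. send_rows: Moves the arm, as the interface text tells. Its arguments: {"type":"object","properties":{"rows":{"type":"array"},"claw":{"type":"number"},"grip_force":{"type":"number"}},"required":["rows"]}

```bash
mkdir -p pics && cat > h.py <<'E'
import numpy as np, cv2
from plant import manip
def cal(n):
    c=manip.get_calibration(n); return np.array(c["mtx"]),c["k1"],np.array(c["R"]),np.array(c["t"])
def ray(n,p):
    M,k,R,t=cal(n); d=np.linalg.inv(M)@[p[0],p[1],1]; s=d[:2].copy()
    for _ in range(20): s=d[:2]/(1+k*(s@s))
    return -R.T@t, R.T@np.array([s[0],s[1],1])
def atz(n,p,z):
    o,d=ray(n,p); return o+d*(z-o[2])/d[2]
def atd(n,p,depth):
    o,d=ray(n,p); return o+d*depth
def tri(pa,pb):
    (o1,d1),(o2,d2)=ray("top",pa),ray("side",pb)
    s=np.linalg.lstsq(np.c_[d1,-d2],o2-o1,rcond=None)[0]
    a,b=o1+s[0]*d1,o2+s[1]*d2
    return (a+b)/2,np.linalg.norm(a-b)
def proj(n,X):
    M,k,R,t=cal(n); c=R@np.array(X)+t; s=c[:2]/c[2]; s=s*(1+k*(s@s)); return (M@[s[0],s[1],1])[:2]
E
python3 - <<'E'
from h import *
np.set_printoptions(precision=3,suppress=True)
ims={}
for n in("top","side"):
    im,d=manip.camera(n); ims[n]=im; np.save(f"pics/{n}_d.npy",d); cv2.imwrite(f"pics/{n}0.png",im[:,:,::-1])
    M,k,R,t=cal(n); print(n,-R.T@t,R[2],M[0,0],k)
cv2.imwrite("pics/a.png",cv2.resize(ims["top"],(800,600),interpolation=cv2.INTER_CUBIC)[:,:,::-1])
cv2.imwrite("pics/b.png",cv2.resize(ims["side"],(800,600),interpolation=cv2.INTER_CUBIC)[:,:,::-1])
z=dict(case=0,lid_hinge=.07,lid_tab=.074,plate_mid=.043,plate_frost=.043,mat=0,phone=0,tea_glass=0,mouse=0,stand=.005)
for q in z:
    P={}
    for n in("top","side"):
        r=manip.landmark_of(q,n)
        for e in r[:2]: print(q,n,np.round(e["pixel"],1),round(e["conf"],2),atz(n,e["pixel"],z[q]))
        if r:P[n]=r[0]["pixel"]
    if len(P)==2: print("   tri",*tri(P["top"],P["side"]))
print(manip.sense())
E
```

```text
top [0.539 0.005 0.997] [ 0.064  0.025 -0.998] 369.0216444798537 0.0412476790427452
side [0.345 0.671 0.888] [ 0.234 -0.623 -0.746] 387.4219658856663 -0.04037105070453859
case top [256.2 207.4] 0.76 [0.568 0.019 0.   ]
case top [286.8 144.1] 0.28 [ 0.739 -0.067  0.   ]
case side [263.  215.4] 0.86 [0.561 0.012 0.   ]
   tri [0.564 0.018 0.007] 0.007870119672065417
lid_hinge top [253.1 175.5] 0.82 [0.646 0.024 0.07 ]
lid_hinge side [233.1 192.6] 0.82 [0.651 0.02  0.07 ]
   tri [0.647 0.025 0.076] 0.003151226640155026
lid_tab top [269.6 244.6] 0.94 [ 0.473 -0.014  0.074]
lid_tab side [296.9 202.5] 0.97 [ 0.473 -0.011  0.074]
   tri [ 0.473 -0.014  0.071] 0.001453164591449358
plate_mid top [282.4 145.4] 0.58 [ 0.727 -0.053  0.043]
mat top [364.7 251.7] 0.7 [ 0.446 -0.266  0.   ]
mat side [295.9 200.1] 0.69 [ 0.491 -0.081  0.   ]
mat side [327.9 163.5] 0.66 [ 0.441 -0.273  0.   ]
   tri [ 0.477 -0.3   -0.22 ] 0.1149545881182213
phone top [379.2 153.3] 0.59 [ 0.708 -0.314  0.   ]
phone side [257.6 135.8] 0.75 [ 0.705 -0.311  0.   ]
   tri [ 0.708 -0.316 -0.004] 0.0013366709763076201
tea_glass top [139.7 151.4] 0.81 [0.726 0.335 0.   ]
tea_glass side [153.7 286.2] 0.73 [0.734 0.328 0.   ]
   tri [0.726 0.332 0.012] 0.004742646610069382
mouse top [283.7 143.3] 0.75 [ 0.741 -0.059  0.   ]
mouse side [214.2 186. ] 0.57 [ 0.742 -0.037  0.   ]
   tri [ 0.75  -0.06  -0.027] 0.007627875638688746
{'time_s': 1.1, 'joint_positions': array([ 64.207,  17.926,  85.811,   0.001,  76.262, -12.8  ]), 'dq': array([-0.09 ,  0.049,  0.077, -0.036, -0.056,  0.025]), 'joint_efforts': array([  0.   , -41.218, -25.989,  -0.   ,   0.001,   0.   ]), 'tcp_pos': array([0.118, 0.512, 0.231]), 'eef_rot': array([179.999,  -0.001, 167.007]), 'force': array([ 0.085,  0.313, -0.156]), 'moment': array([ 0.022, -0.012, -0.033]), 'grip_force': 0.0, 'gripper_width': 0.08567252477578885}
```

View pics/a.png

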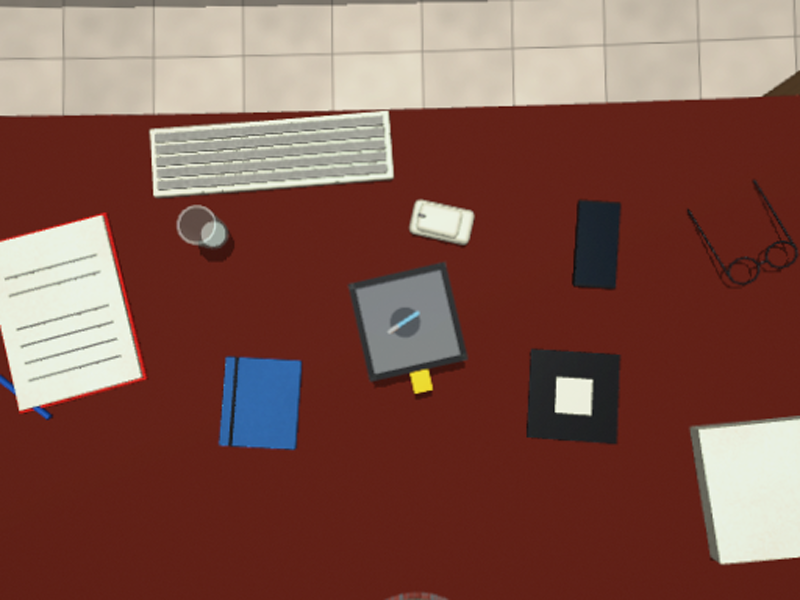

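View pics/b.png

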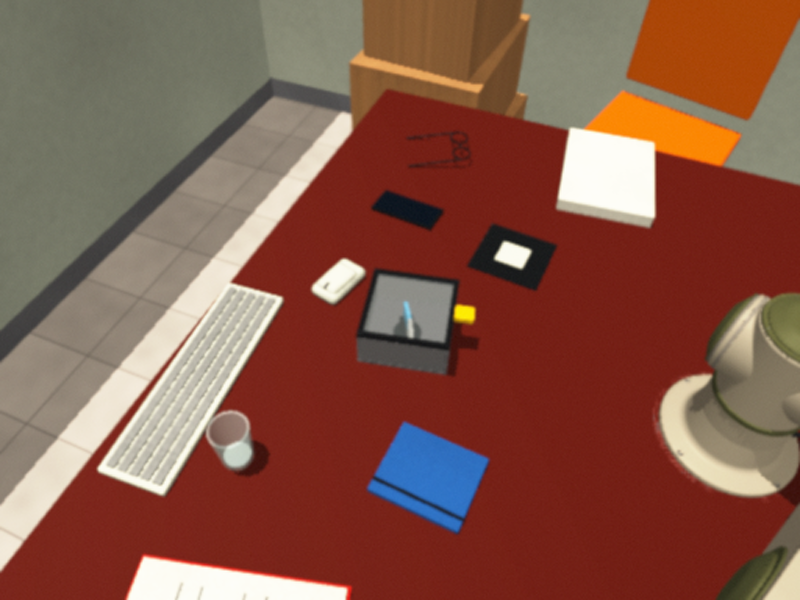

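The pictures show the case at top-view (405,322) with its yellow tab at (421,381). The mat is on the right with its white square at (574,396). The mouse is at (442,222), the phone at (596,244) and the glass at (205,228). The plate is a small diagonal bar at (404,322) that looks white at its lower left end. I'll zoom in on it.

```bash
python3 - <<'E'
from h import *
np.set_printoptions(precision=4,suppress=True)
T=cv2.imread("pics/top0.png");S=cv2.imread("pics/side0.png")
a=cv2.resize(T[165:260,220:300],(480,570),interpolation=cv2.INTER_CUBIC)
b=cv2.resize(S[165:260,222:302],(480,570),interpolation=cv2.INTER_CUBIC)
cv2.imwrite("pics/c.png",cv2.resize(np.hstack([a,b]),(800,475)))
def cen(I,lo,hi,box):
    h=cv2.inRange(cv2.cvtColor(I,cv2.COLOR_BGR2HSV),lo,hi);m=np.zeros_like(h);x0,y0,x1,y1=box;m[y0:y1,x0:x1]=h[y0:y1,x0:x1]
    p=np.argwhere(m>0);return p[:,::-1].mean(0),len(p)
y=[cen(I,(22,150,100),(38,255,255),(0,0,512,384)) for I in(T,S)];print(y,tri(y[0][0],y[1][0]),atz("top",y[0][0],.08))
w=[cen(T,(0,0,150),(180,70,255),(345,230,395,275)),cen(S,(0,0,150),(180,70,255),(308,148,348,178))]
print(w,atz("top",w[0][0],.003),atz("side",w[1][0],.003))
# case rim corners (top img, 800-scale) at z=.078
for p in [(352,286),(444,264),(465,356),(373,380)]:print(atz("top",(p[0]*.64,p[1]*.64),.078))
D=np.load("pics/top_d.npy"); 
p=y[0][0].astype(int);print("tab z",atd("top",p,D[p[1],p[0]]))
# plate ends
for p in [(389,334),(420,311)]:print("pl",atz("top",(p[0]*.64,p[1]*.64),.06))
E
```

```text
[(array([269.0838, 243.3911]), 179), (array([296.4846, 200.4385]), 130)] (array([ 0.4759, -0.0126,  0.0801]), np.float64(0.00035440705677566354)) [ 0.4761 -0.0125  0.08  ]
[(array([366.8421, 253.0188]), 532), (array([327.9502, 162.7318]), 261)] [ 0.4424 -0.2711  0.003 ] [ 0.4418 -0.2733  0.003 ]
[0.6277 0.0942 0.078 ]
[ 0.6603 -0.0538  0.078 ]
[ 0.5132 -0.0837  0.078 ]
[0.4775 0.0625 0.078 ]
tab z [ 0.4771 -0.0123  0.081 ]
pl [0.5501 0.0366 0.06  ]
pl [ 0.5866 -0.0144  0.06  ]
```

View pics/c.png

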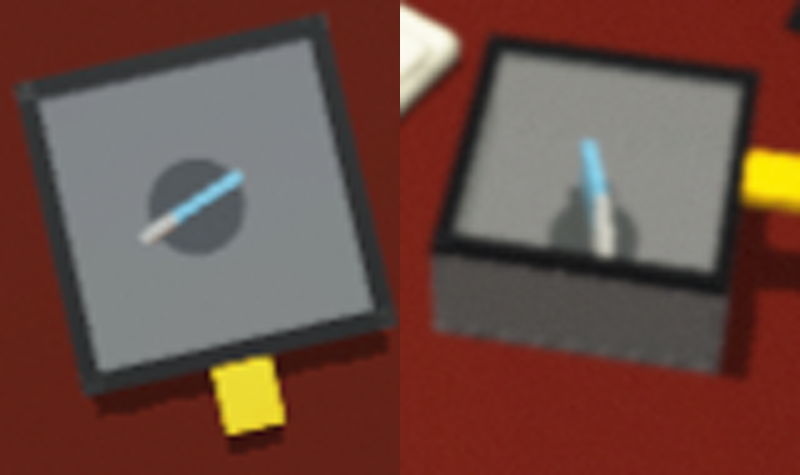

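White, frosted end is the lower left one (toward −x, +y), so the label faces (−0.81,−0.58) in world x, y. That fits with no orange showing in the side view. Next I move above the tab.

Emit:
send_rows(rows=[-45,-41,0,0,-89,-82,0,0,-134,-124,0,0,-178,-165,0,0,-223,-206,0,0], claw=0.75)

```text
time_s: 1.72
tcp_pos: [0.2898, 0.2591, 0.2316]
eef_rot: [180.0, 0.0, 167.0]
force: [0.9, 0.9, -0.1]
gripper_width: 0.0641
grip_force: 0.0
```

Emit:
send_rows(rows=[-45,-41,10,-0.1,-89,-82,20,-0.2,-134,-124,30,-0.3,-178,-165,45,-0.4,-223,-206,60,-0.431])

```text
time_s: 2.35
tcp_pos: [0.4609, 0.008, 0.1711]
eef_rot: [-180.0, 0.0, -168.2]
force: [0.4, 0.2, 0.1]
gripper_width: 0.0635
grip_force: 0.0
```

```bash
cat >> h.py <<'E'
from scipy.spatial.transform import Rotation as Ro
def rel(X,yaw=None):
    s=manip.sense(); R=Ro.from_euler("xyz",s["eef_rot"],degrees=True).as_matrix()
    d=R.T@(np.array(X)-s["tcp_pos"])*1000
    print("t",s["time_s"],"tcp",s["tcp_pos"],"rot",s["eef_rot"],"w",s["gripper_width"],"F",s["force"],"g",s["grip_force"])
    tz=None if yaw is None else np.radians(-((yaw-s["eef_rot"][2]+180)%360-180))
    print("rel",np.round(d,1),"turn",tz)
E
python3 -c "
from h import *
rel([.476,-.0126,.100],191.7)"
```

```text
t 2.35 tcp [0.46086841 0.00798664 0.17112747] rot [-1.79986115e+02  4.91649257e-02 -1.68226515e+02] w 0.06353340849281437 F [0.44112335 0.20794763 0.0729852 ] g 0.0
rel [-10.6 -23.2  71.1] turn 0.001282547462662543
```

Emit:
send_rows(rows=[-11,-23,50,0,-11,-23,80,0,-11,-23,109,0,-11,-23,109,0,-11,-23,109,0])

```text
time_s: 2.98
tcp_pos: [0.476, -0.0104, 0.0635]
eef_rot: [-180.0, 0.1, -168.3]
force: [0.5, -0.2, 0.4]
gripper_width: 0.0639
grip_force: 0.0
```

Emit:
send_rows(rows=[0,0,0,0,0,0,0,0,0,0,0,0,0,0,0,0,0,0,0,0], claw=0, grip_force=40)

```text
time_s: 3.6
tcp_pos: [0.4764, -0.0127, 0.0639]
eef_rot: [-179.7, 0.1, -168.3]
force: [-3.2, -15.4, 7.5]
gripper_width: 0.029
grip_force: 42.9
```

```bash
python3 -c "
from h import *
rel([.476,-.0126,.062],191.7)
r=.179
for k in range(0,100,8): print(k,np.round([1000*r*(1-np.cos(np.radians(k))),1000*r*np.sin(np.radians(k))],0))"
```

```text
t 3.6 tcp [ 0.47639784 -0.0127363   0.06385977] rot [-1.79701117e+02  1.13239472e-01 -1.68261499e+02] w 0.028987623113165585 F [ -3.23645944 -15.35050572   7.46115119] g 42.858474254608154
rel [0.4 0.2 1.9] turn 0.0006719745649696196
0 [0. 0.]
8 [ 2. 25.]
16 [ 7. 49.]
24 [15. 73.]
32 [27. 95.]
40 [ 42. 115.]
48 [ 59. 133.]
56 [ 79. 148.]
64 [101. 161.]
72 [124. 170.]
80 [148. 176.]
88 [173. 179.]
96 [198. 178.]
```

Emit:
send_rows(rows=[-2,0,-25,0,-7,0,-49,0,-15,0,-73,0,-27,0,-95,0,-42,0,-115,0])

```text
time_s: 4.22
tcp_pos: [0.5183, -0.0039, 0.1784]
eef_rot: [-179.7, 0.2, -168.3]
force: [14.4, -13.0, -14.7]
gripper_width: 0.0287
grip_force: 41.0
```

Emit:
send_rows(rows=[-17,0,-18,0,-37,0,-33,0,-59,0,-46,0,-82,0,-55,0,-106,0,-61,0])

```text
time_s: 4.85
tcp_pos: [0.6206, 0.0177, 0.2381]
eef_rot: [-179.8, -0.1, -168.4]
force: [1.6, -12.4, -8.9]
gripper_width: 0.0292
grip_force: 40.6
```

Emit:
send_rows(rows=[-25,0,-3,0,-50,0,-2,0,-50,0,-2,0,-50,0,-2,0])

```text
time_s: 5.35
tcp_pos: [0.6693, 0.0279, 0.2402]
eef_rot: [-179.8, -0.1, -168.4]
force: [1.1, -8.3, -2.4]
gripper_width: 0.0289
grip_force: 39.8
```

```bash
python3 - <<'E'
from h import *
im,d=manip.camera("side");cv2.imwrite("pics/d.png",cv2.resize(im,(800,600))[:,:,::-1])
rel([.671,.028,.24],191.7)
E
```

```text
t 5.4 tcp [0.66927244 0.02787282 0.24026669] rot [-1.79818922e+02 -5.18263337e-02 -1.68382510e+02] w 0.02947468187315488 F [ 0.78208432 -8.64761206 -2.13407032] g 39.77224588394165
rel [-1.7 -0.2  0.3] turn -0.001440063718124616
```

View pics/d.png

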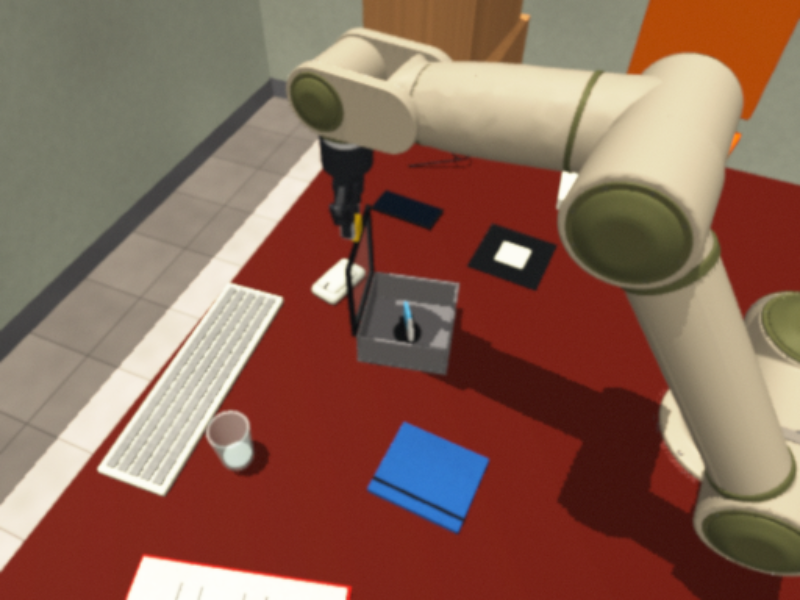

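The lid stands just past upright and is held at its tab (358,228). I'll carry it a little further, let go, go up and back away.

Emit:
send_rows(rows=[-12,0,1,0,-22,0,3,0,-22,0,3,0])

```text
time_s: 5.78
tcp_pos: [0.6909, 0.0325, 0.237]
eef_rot: [-179.8, -0.1, -168.4]
force: [-0.6, -7.7, -1.0]
gripper_width: 0.0289
grip_force: 41.5
```

Emit:
send_rows(rows=[0,0,0,0,0,0,0,0,0,0,-25,0,0,0,-60,0,0,0,-70,0], claw=1)

```text
time_s: 6.4
tcp_pos: [0.6911, 0.0346, 0.3099]
eef_rot: [-179.9, 0.2, -168.3]
force: [0.4, -0.3, -0.5]
gripper_width: 0.0855
grip_force: 0.0
```

Emit:
send_rows(rows=[60,-20,0,-0.08,120,-50,0,-0.16,180,-80,0,-0.24,240,-120,0,-0.32,290,-150,0,-0.415])

```text
time_s: 7.02
tcp_pos: [0.4465, -0.1616, 0.3065]
eef_rot: [180.0, -0.0, -144.3]
force: [1.7, -1.9, 0.2]
gripper_width: 0.0858
grip_force: 0.0
```

```bash
python3 - <<'E'
from h import *
np.set_printoptions(precision=4,suppress=True)
I={}
for n in("top","side"):
    im,d=manip.camera(n);I[n]=im[:,:,::-1].copy();cv2.imwrite(f"pics/{n}1.png",I[n]);np.save(f"pics/{n}1_d.npy",d)
    for q in("plate_mid","plate_frost","lid_tab","stand"):
        for e in manip.landmark_of(q,n)[:1]: print(q,n,e,atz(n,e["pixel"],dict(lid_tab=.24,stand=.005).get(q,.043)))
a=cv2.resize(I["top"][165:260,220:300],(480,570),interpolation=cv2.INTER_CUBIC)
b=cv2.resize(I["side"][165:260,222:302],(480,570),interpolation=cv2.INTER_CUBIC)
cv2.imwrite("pics/e.png",cv2.resize(np.hstack([a,b]),(800,475)))
rel([.568,.011,.1],215.5)
E
```

```text
plate_mid top {'pixel': [257.9, 205.8], 'conf': 0.4} [0.5704 0.0138 0.043 ]
plate_frost top {'pixel': [249.5, 208.1], 'conf': 0.47} [0.5648 0.0356 0.043 ]
lid_tab top {'pixel': [245.9, 136.7], 'conf': 0.79} [0.7079 0.0344 0.24  ]
stand top {'pixel': [256.3, 207.2], 'conf': 0.59} [0.568  0.0185 0.005 ]
plate_mid side {'pixel': [259.8, 203.3], 'conf': 0.58} [0.5748 0.0066 0.043 ]
plate_frost side {'pixel': [258.3, 212.8], 'conf': 0.68} [0.5663 0.0402 0.043 ]
lid_tab side {'pixel': [210.7, 146.8], 'conf': 0.75} [0.6997 0.0389 0.24  ]
stand side {'pixel': [258.9, 210.6], 'conf': 0.57} [0.5776 0.0035 0.005 ]
t 7.525 tcp [ 0.4489 -0.1602  0.307 ] rot [ 179.9714   -0.0053 -144.4413] w 0.0855100912377746 F [ 0.3139  0.1188 -0.2064] g 0.0
rel [-196.5   69.9  207. ] turn 0.0010249771706077621
```

View pics/e.png

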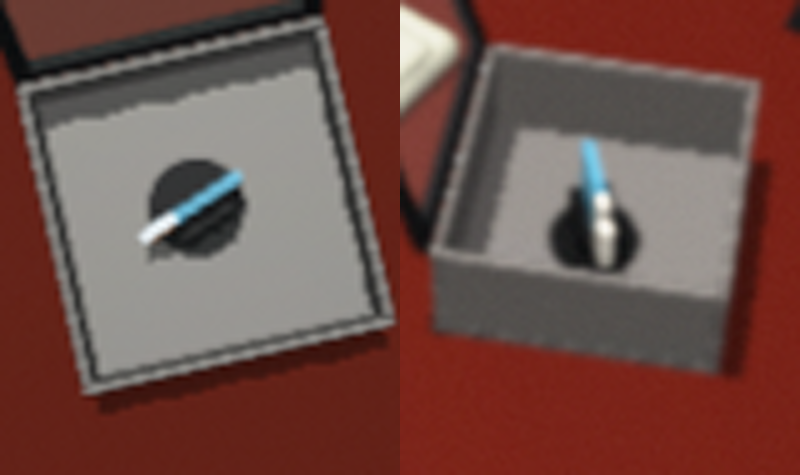

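The lid is open. The plate's white, notched end is at lower left of the top crop (155,232) and the notch step shows in the side crop at (600,205), so it matches my reading. Now the exact plate pose.

```bash
python3 - <<'E'
from h import *
np.set_printoptions(precision=4,suppress=True)
I=cv2.imread("pics/top1.png");x0,y0=240,190
C=I[y0:225,x0:275];K=8
U=cv2.resize(C,None,fx=K,fy=K,interpolation=cv2.INTER_CUBIC);H=cv2.cvtColor(U,cv2.COLOR_BGR2HSV)
B=cv2.inRange(H,(90,70,130),(115,255,255));W=cv2.inRange(H,(0,0,205),(180,60,255))
def pts(m):
    n,l,s,c=cv2.connectedComponentsWithStats(m);i=1+np.argmax(s[1:,4]);p=np.argwhere(l==i)[:,::-1]
    print("area",s[i,4],"c",c[i]);return (p+.5)/K-.5+[x0,y0]
b,w=pts(B),pts(W)
Wb=np.array([atz("top",p,.063)[:2] for p in b]);Ww=np.array([atz("top",p,.053)[:2] for p in w])
for P in(Wb,Ww):
    c=P.mean(0);e,v=np.linalg.eigh(np.cov((P-c).T));u=v[:,1]*np.sign(v[1,1]);s=(P-c)@u;t=(P-c)@[-u[1],u[0]]
    print("c",c,"dir",u,np.degrees(np.arctan2(u[1],u[0])),"ends",c+u*s.min(),c+u*s.max(),"len",np.ptp(s),"wid",np.ptp(t))
E
```

```text
area 2665 c [172.4822 112.2469]
area 1047 c [ 92.9666 163.5177]Traceback (most recent call last):
  File "<stdin>", line 11, in <module>
  File "h.py", line 10, in atz
    o,d=ray(n,p); return o+d*(z-o[2])/d[2]
        ~~~^^^^^
  File "h.py", line 6, in ray
    M,k,R,t=cal(n); d=np.linalg.inv(M)@[p[0],p[1],1]; s=d[:2].copy()
            ~~~^^^
  File "h.py", line 4, in cal
    c=manip.get_calibration(n); return np.array(c["mtx"]),c["k1"],np.array(c["R"]),np.array(c["t"])
ValueError: time passes only in moves, steps and waits
```

```bash
sed -i 's/^def cal(n):/from functools import lru_cache\n@lru_cache(None)\ndef cal(n):/' h.py && python3 - <<'E'
from h import *
np.set_printoptions(precision=4,suppress=True)
I=cv2.imread("pics/top1.png");x0,y0=240,190
C=I[y0:225,x0:275];K=8
U=cv2.resize(C,None,fx=K,fy=K,interpolation=cv2.INTER_CUBIC);H=cv2.cvtColor(U,cv2.COLOR_BGR2HSV)
B=cv2.inRange(H,(90,70,130),(115,255,255));W=cv2.inRange(H,(0,0,205),(180,60,255))
def pts(m):
    n,l,s,c=cv2.connectedComponentsWithStats(m);i=1+np.argmax(s[1:,4]);p=np.argwhere(l==i)[:,::-1]
    return (p+.5)/K-.5+[x0,y0]
b,w=pts(B),pts(W)
Wb=np.array([atz("top",p,.063)[:2] for p in b]);Ww=np.array([atz("top",p,.053)[:2] for p in w])
for P in(Wb,Ww):
    c=P.mean(0);e,v=np.linalg.eigh(np.cov((P-c).T));u=v[:,1]*np.sign(v[1,1]);s=(P-c)@u;t=(P-c)@[-u[1],u[0]]
    print("c",c,"dir",u,np.degrees(np.arctan2(u[1],u[0])),"ends",c+u*s.min(),c+u*s.max(),"len",np.ptp(s),"wid",np.ptp(t))
d=Ww.mean(0)-Wb.mean(0);print(d,np.degrees(np.arctan2(d[1],d[0])))
s=manip.sense();print(s["joint_positions"],s["time_s"])
E
```

```text
c [0.5752 0.0053] dir [-0.5302  0.8479] 122.01720399775415 ends [ 0.5855 -0.0111] [0.5646 0.0223] len 0.039454601168197795 wid 0.008065790735648734
c [0.5596 0.031 ] dir [-0.5393  0.8421] 122.63852738956528 ends [0.5653 0.0222] [0.5539 0.04  ] len 0.021096973597224976 wid 0.005832910252845535
[-0.0156  0.0257] 121.21122595633602
[ -33.7736    9.1138   85.7162    0.0051   85.1987 -159.3328] 7.525
```

Emit:
send_rows(rows=[-50,18,40,0.03,-100,36,80,0.062,-150,54,120,0.062,-200,72,160,0.062,-200,72,187,0.062], claw=1)

```text
time_s: 8.15
tcp_pos: [0.5703, 0.0168, 0.1185]
eef_rot: [180.0, 0.0, -147.9]
force: [0.0, -0.6, 0.1]
gripper_width: 0.0852
grip_force: 0.0
```

Emit:
send_rows(rows=[0,0,0,0,0,0,0,0])

```text
time_s: 8.4
tcp_pos: [0.5699, 0.0133, 0.1218]
eef_rot: [-179.9, 0.1, -148.1]
force: [0.6, -0.6, 0.6]
gripper_width: 0.0855
grip_force: 0.0
```

```bash
python3 -c "
from h import *
rel([.570,.0145,.020],212)"
```

```text
t 8.4 tcp [0.56990747 0.0133328  0.12183826] rot [-1.79921126e+02  7.67283146e-02 -1.48079894e+02] w 0.08554637076518336 F [ 0.56842694 -0.57312674  0.57164949] g 0.0
rel [ -0.6   1.1 101.8] turn -0.001394409831040302
```

Emit:
send_rows(rows=[0,1,40,0,0,1,75,0,0,1,100,0,0,1,100,0])

```text
time_s: 8.9
tcp_pos: [0.5688, 0.0139, 0.0208]
eef_rot: [180.0, -0.0, -148.1]
force: [-0.1, 0.0, 0.8]
gripper_width: 0.0855
grip_force: 0.0
```

Emit:
send_rows(rows=[0,0,0,0,0,0,0,0,0,0,0,0,0,0,0,0,0,0,0,0], claw=0, grip_force=30)

```text
time_s: 9.52
tcp_pos: [0.57, 0.0142, 0.0225]
eef_rot: [-179.9, 0.1, -148.1]
force: [-2.1, -2.0, 6.5]
gripper_width: 0.0593
grip_force: 31.2
```

```bash
python3 -c "
from h import *
rel([.570,.0145,.020],212)"
```

```text
t 9.525 tcp [0.56999571 0.01415512 0.02250997] rot [-1.79851289e+02  1.38308749e-01 -1.48073188e+02] w 0.05927339220862201 F [-2.05006093 -1.97054051  6.48166878] g 31.171324253082275
rel [-0.2  0.3  2.5] turn -0.0012773691665609631
```

Emit:
send_rows(rows=[0,0,-10,0,0,0,-22,0,12,0,-22,0,24,0,-22,0,24,0,-22,0])

```text
time_s: 10.15
tcp_pos: [0.5475, 0.0014, 0.0421]
eef_rot: [180.0, -0.0, -148.1]
force: [0.5, 0.8, -0.6]
gripper_width: 0.0593
grip_force: 32.4
```

Emit:
send_rows(rows=[0,0,10,0,0,0,20,0,0,0,20,0])

```text
time_s: 10.52
tcp_pos: [0.5479, 0.0021, 0.0211]
eef_rot: [179.9, -0.1, -148.1]
force: [-0.5, -1.0, 0.6]
gripper_width: 0.0593
grip_force: 32.4
```

Emit:
send_rows(rows=[-5,0,0,0,-9,0,0,0,-13,0,0,0,-17,0,0,0,-17,0,0,0])

```text
time_s: 11.15
tcp_pos: [0.5599, 0.0091, 0.0219]
eef_rot: [179.9, -0.5, -148.0]
force: [-18.7, -14.1, 7.4]
gripper_width: 0.0595
grip_force: 32.6
```

```bash
python3 -c "
from h import *
rel([.570,.0145,.020],212)"
```

```text
t 11.15 tcp [0.55989425 0.00912507 0.02191075] rot [ 179.85800003   -0.53323396 -148.01961002] w 0.05952445021970941 F [-18.69699464 -14.09385328   7.42860603] g 32.615100145339966
rel [-11.4  -0.8   1.8] turn -0.0003422593802349202
```

Emit:
send_rows(rows=[0,0,0,0,-2,0,0,0,-4,0,0,0,-6,0,0,0,-6,0,0,0], grip_force=20)

```text
time_s: 11.78
tcp_pos: [0.5642, 0.0119, 0.0212]
eef_rot: [179.8, -0.7, -148.0]
force: [-19.9, -16.9, 5.0]
gripper_width: 0.0594
grip_force: 32.0
```

```bash
python3 -c "
from h import *
rel([.570,.0145,.020],212)
im,d=manip.camera('top');s=manip.camera('side')[0]
a=cv2.resize(im[165:260,220:300],(480,570),interpolation=cv2.INTER_CUBIC)
b=cv2.resize(s[165:260,222:302],(480,570),interpolation=cv2.INTER_CUBIC)
cv2.imwrite('pics/f.png',cv2.resize(np.hstack([a,b]),(800,475))[:,:,::-1])"
```

```text
t 11.775 tcp [0.56417139 0.01185543 0.02123301] rot [ 179.81041983   -0.65169261 -148.02461121] w 0.05937844339575008 F [-19.92597236 -16.91657984   5.04591648] g 31.970924735069275
rel [-6.4 -0.8  1.2] turn -0.0004295466978639673
```

View pics/f.png

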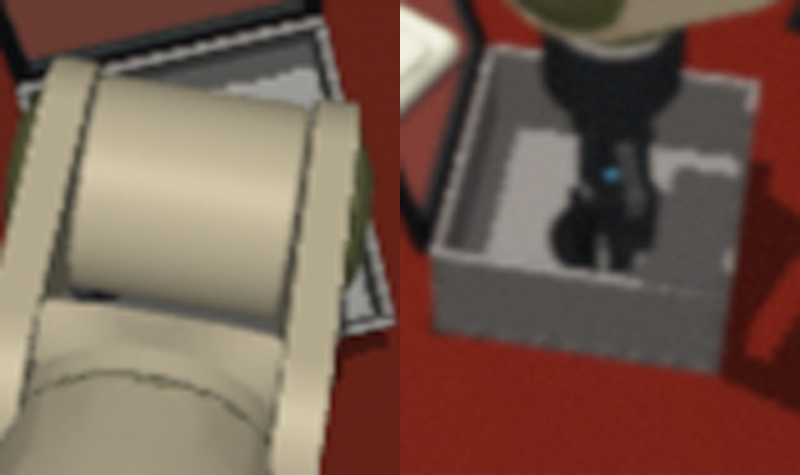

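The gripper hides most of it. The plate's blue part shows at side crop (610,175). The push is steady at about 26 N while the tool advances, so the plate is pivoting or slipping. I'll continue.

Emit:
send_rows(rows=[-3,0,0,0,-6,0,0,0,-9,0,0,0,-12,0,0,0,-12,0,0,0])

```text
time_s: 12.5
tcp_pos: [0.5779, 0.0205, 0.0223]
eef_rot: [180.0, -0.1, -148.1]
force: [-3.9, -1.7, 1.1]
gripper_width: 0.0588
grip_force: 21.3
```

Emit:
send_rows(rows=[-3,0,0,0,-6,0,0,0,-9,0,0,0,-12,0,0,0,-12,0,0,0])

```text
time_s: 13.12
tcp_pos: [0.5893, 0.027, 0.0228]
eef_rot: [-179.9, 0.1, -148.1]
force: [0.4, 1.6, 3.3]
gripper_width: 0.0581
grip_force: 22.2
```

```bash
python3 -c "
from h import *
rel([.570,.0145,.020],212)"
```

```text
t 13.125 tcp [0.58926887 0.02702475 0.0228413 ] rot [-1.79942586e+02  1.08136632e-01 -1.48073467e+02] w 0.058130262471700424 F [0.42835993 1.56538218 3.29570529] g 22.172098215669394
rel [23.  -0.4  2.8] turn -0.0012822441429685364
```

Emit:
send_rows(rows=[0,0,0,0,0,0,-20,0,0,0,-60,0,0,0,-110,0,0,0,-140,0], grip_force=30)

```text
time_s: 13.75
tcp_pos: [0.5888, 0.0267, 0.1646]
eef_rot: [-179.9, 0.1, -148.1]
force: [0.2, -0.1, -1.2]
gripper_width: 0.0575
grip_force: 32.3
```

```bash
python3 -c "
from h import *
rel([.4422,-.272,.15],192)
s,d=manip.camera('side');cv2.imwrite('pics/side2.png',s[:,:,::-1]);np.save('pics/side2_d.npy',d)
s0=manip.sense();u,v=proj('side',s0['tcp_pos']).astype(int);print(u,v)
b=cv2.resize(s[v-50:v+46,u-64:u+64],(800,600),interpolation=cv2.INTER_CUBIC)
cv2.imwrite('pics/g.png',b[:,:,::-1])"
```

```text
t 13.75 tcp [0.5888062  0.02667053 0.16455607] rot [-1.79907351e+02  1.09289831e-01 -1.48074848e+02] w 0.05745369386637688 F [ 0.22498642 -0.0693693  -1.16244698] g 32.29247451061383
rel [ 282.4 -175.9   14.3] turn 0.3477595146232453
253 175
```

View pics/g.png

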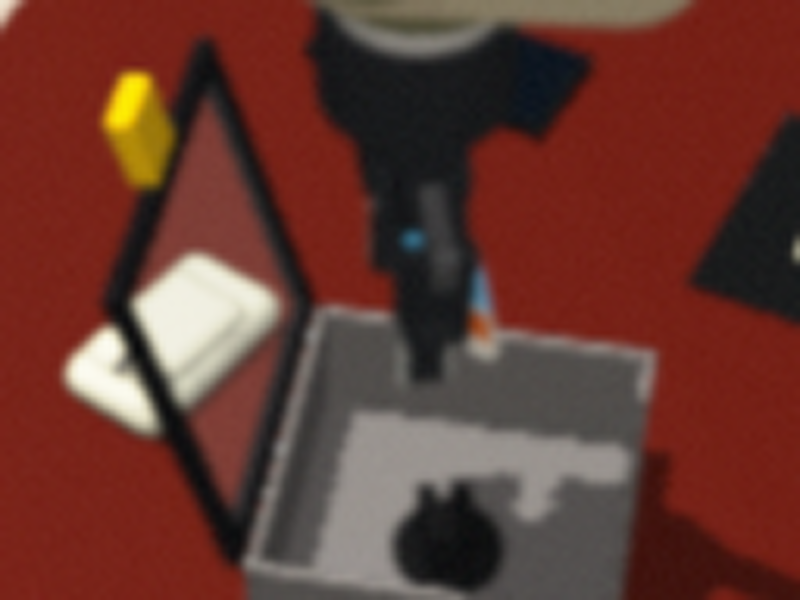

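The plate is held, with its lower edge swung out to the right at (485,330), and the orange label shows on the upper side. Next I go to the mat, turning the label toward the side camera.

Emit:
send_rows(rows=[40,-22,0,0.17,85,-48,0,0.34,130,-73,0,0.51,170,-96,0,0.68,210,-119,0,0.85], grip_force=50)

```text
time_s: 14.42
tcp_pos: [0.472, -0.1865, 0.1618]
eef_rot: [180.0, -0.0, 162.9]
force: [0.9, -0.4, -0.2]
gripper_width: 0.0562
grip_force: 53.0
```

```bash
python3 -c "
from h import *
rel([.422,-.280,.15],90)"
```

```text
t 14.425 tcp [ 0.4720228  -0.18646985  0.16180985] rot [ 1.79990228e+02 -2.52589341e-02  1.62895437e+02] w 0.05621680348979843 F [ 0.88697608 -0.35268972 -0.1656908 ] g 53.02820229437202
rel [  20.3 -104.1   11.8] turn 1.2722653920126006
```

Emit:
send_rows(rows=[4,-21,2,0.17,8,-42,4,0.34,12,-63,6,0.51,16,-84,8,0.68,20,-104,12,0.85])

```text
time_s: 15.05
tcp_pos: [0.4234, -0.2796, 0.1497]
eef_rot: [-180.0, -0.0, 114.2]
force: [0.2, 0.4, 0.0]
gripper_width: 0.0569
grip_force: 53.0
```

Emit:
send_rows(rows=[0,0,0,0.15,0,0,0,0.3,0,0,0,0.42,0,0,0,0.42,0,0,0,0.42])

```text
time_s: 15.68
tcp_pos: [0.4238, -0.279, 0.1501]
eef_rot: [-180.0, -0.0, 90.6]
force: [1.2, -0.0, -0.9]
gripper_width: 0.0566
grip_force: 53.0
```

```bash
python3 -c "
from h import *
rel([.422,-.280,.15],90)
s,d=manip.camera('side');cv2.imwrite('pics/side3.png',s[:,:,::-1]);np.save('pics/side3_d.npy',d)
for q in ('plate_mid','plate_frost'):
  for e in manip.landmark_of(q,'side')[:1]: print(q,e,atz('side',e['pixel'],.175))
s0=manip.sense();u,v=proj('side',s0['tcp_pos']).astype(int);print(u,v)
b=cv2.resize(s[v-50:v+46,u-64:u+64],(800,600),interpolation=cv2.INTER_CUBIC)
cv2.imwrite('pics/i.png',b[:,:,::-1])"
```

```text
t 15.675 tcp [ 0.42383687 -0.279011    0.15005163] rot [-1.79984728e+02 -1.74862743e-02  9.05875943e+01] w 0.05661238649594693 F [ 1.16588858 -0.01012425 -0.92334028] g 53.02145278081298
rel [-1.  -1.8  0.1] turn 0.010255455796535263
plate_mid {'pixel': [343.7, 122.6], 'conf': 0.69} [ 0.42251715 -0.27395142  0.175     ]
plate_frost {'pixel': [335.2, 121.8], 'conf': 0.69} [ 0.44669405 -0.26750537  0.175     ]
342 128
```

View pics/i.png

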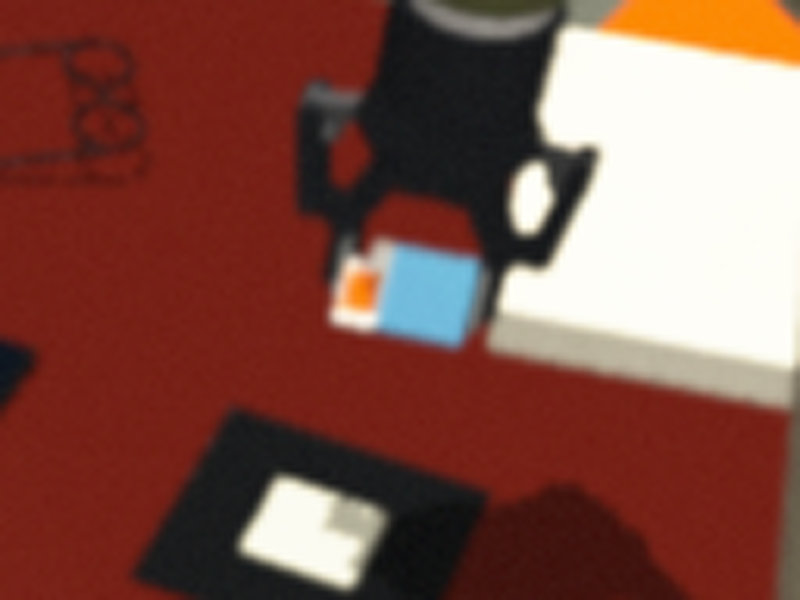

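The plate is held flat-on to the camera over the mat: label at (362,290), notch at (355,245), white square at (315,530). I'll measure its pose from depth and colour.

```bash
python3 - <<'E'
from h import *
np.set_printoptions(precision=3,suppress=True)
I=cv2.imread("pics/side3.png");d=np.load("pics/side3_d.npy");H=cv2.cvtColor(I,cv2.COLOR_BGR2HSV)
def box(m):
    z=np.zeros_like(m);z[110:136,328:362]=m[110:136,328:362];return z
B=box(cv2.inRange(H,(95,100,120),(112,255,255)))
Wt=box(cv2.inRange(H,(0,0,190),(180,60,255)))|box(cv2.inRange(H,(5,100,150),(20,255,255)))
Wt[:,346:]=0
B=cv2.erode(B,np.ones((3,3),np.uint8))
p=np.argwhere(B>0);P=np.array([atd("side",(c,r),d[r,c]) for r,c in p if d[r,c]>0])
c=np.median(P,0);k=np.linalg.norm(P-c,axis=1)<.035;P=P[k];c=P.mean(0);n=np.linalg.svd(P-c)[2]
print("blue c",c,len(P),"normal",n[2]*np.sign(n[2,2]),"res",((P-c)@n[2]).std(),"angle",np.degrees(np.arccos(abs(n[2,2]))),P[:,2].min(),P[:,2].max())
q=np.argwhere(Wt>0);Q=np.array([atd("side",(x,r),d[r,x]) for r,x in q if d[r,x]>0]);Q=Q[np.linalg.norm(Q-c,axis=1)<.06]
print("white c",np.median(Q,0),len(Q),"mat .442 -.272")
E
```

```text
blue c [ 0.412 -0.261  0.179] 111 normal [0.104 0.687 0.719] res 0.002043985323074662 angle 44.0333717636295 0.16808167499581406 0.19103243100636147
white c [ 0.442 -0.259  0.174] 65 mat .442 -.272
```

Emit:
send_rows(rows=[-4,0,15,0,-8,0,30,0,-12,0,50,0,-12,0,50,0,-12,0,50,0])

```text
time_s: 16.45
tcp_pos: [0.4241, -0.2912, 0.1005]
eef_rot: [180.0, 0.0, 90.5]
force: [0.4, 0.4, 0.5]
gripper_width: 0.0568
grip_force: 53.1
```

Emit:
send_rows(rows=[0,0,0,0,0,0,0,0,0,0,0,0,0,0,0,0,0,0,0,0])

```text
time_s: 17.08
tcp_pos: [0.424, -0.2911, 0.1004]
eef_rot: [180.0, 0.0, 90.5]
force: [-0.3, 0.5, 0.5]
gripper_width: 0.0567
grip_force: 53.1
```

```bash
python3 - <<'E'
from h import *
np.set_printoptions(precision=3,suppress=True)
im,d=manip.camera("side");H=cv2.cvtColor(im,cv2.COLOR_RGB2HSV)
s=manip.sense();u,v=proj('side',s['tcp_pos']).astype(int)
def pc(m):
    q=np.argwhere(m>0);q=q[(abs(q[:,0]-v)<25)&(abs(q[:,1]-u)<35)]
    P=np.array([atd("side",(x,r),d[r,x]) for r,x in q if d[r,x]>0]);c=np.median(P,0);return P[np.linalg.norm(P-c,axis=1)<.035]
P=pc(cv2.erode(cv2.inRange(H,(95,100,120),(112,255,255)),np.ones((3,3),np.uint8)))
n=np.linalg.svd(P-P.mean(0))[2][2];print("blue",P.mean(0),"angle",np.degrees(np.arccos(abs(n[2]))),len(P))
O=pc(cv2.inRange(H,(5,100,150),(20,255,255)));print("orange",O.mean(0),len(O))
for n_ in("side",):
    for e in manip.landmark_of("plate_frost",n_)[:1]:print(e,atz(n_,e["pixel"],.125))
    for e in manip.landmark_of("lid_tab",n_)[:1]:print(e,atz(n_,e["pixel"],.24))
rel([.422,-.292,.10],90)
E
```

```text
blue [ 0.412 -0.273  0.129] angle 39.67414380006277 96
orange [ 0.445 -0.271  0.124] 29
{'pixel': [335.6, 133.9], 'conf': 0.77} [ 0.439 -0.276  0.125]
{'pixel': [206.9, 144.3], 'conf': 0.91} [0.713 0.034 0.24 ]
t 17.225 tcp [ 0.424 -0.291  0.1  ] rot [-179.998   -0.002   90.457] w 0.056479596217389016 F [ 0.346 -0.043  0.471] g 53.103292509913445
rel [-0.9 -2.   0.3] turn 0.007980594067032692
```

The label is about 40–44° from straight up. The frosted end is within about 5 mm of the mat's centre and 125 mm above the desk, steady and gripped. Handing in.

```bash
python3 -c "
from plant import manip
print(manip.finish_job())"
```

```text
the job is handed in; nothing more can be done
None
```

I've handed the job in, though no verdict came back: the lid is open on its stop, and the plate is held still with its frosted end about 125 mm above the desk, within about 5 mm of the centre of the mat's white square, label face about 40–44° from straight up (limit 56°).

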